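# Lay the upended slide box flat and park it at the stop

## Task

The green slide box has been left standing on its end. Without gripping or lifting it, tip it over by pushing on its lid so that it falls onto its base with the lid up, then push it along the bench until its far end is flush against the aluminium stop rail, the whole width of that end on the rail. Leave the bottle, timer, petri dish and pen where they are.

Things in the scene. Friction and masses are not known exactly. Their poses are not given: they have to be found in the camera images.
- slidebox: Green slide box, loose, 0.22 kg, lid fixed shut; 69 (own x) x 100 (own y) x 31 mm (own z), hinge and catch out to 76 mm in x. Origin: centre of the base's underside; own z points out of the lid. At first it stands on its -y end, own y up, lid facing the robot side (within 0.6 rad), base towards the rail. Laid flat, lid up, it is 31 mm high and its own y points to the rail.
- box_centre (a point): Centre of the slide box: 50 mm above the bench while it stands on end, 15.5 mm when it lies flat. Pushed near its top on the lid, the standing box pivots about the lower edge of its base, passes its balance at about 17 degrees and drops flat by itself, its -y end staying about where the base stood.
- top_corner_a (a point): Corner of the slide box's base at its +y end (own x = +34, y = +50, z = 0 mm): on the upper end at first, on the far end once it lies flat.
- top_corner_b (a point): The other corner of the base at the +y end (own x = -34, y = +50, z = 0 mm).
- stop_rail: Straight aluminium angle fixed to the bench, 180 mm long along its own y, upright 25 mm high. Origin: on the bench at the middle of the upright's front face. Own x points away from the robot (within 0.25 rad of ahead), so the free side is -x; a 20 mm wide foot is behind. A box that meets it askew, one corner first, tends to jam there: square it up before.
- small_bottle: White bottle with green cap, 40 mm across, 75 mm tall, loose, behind the rail. Leave alone. Origin: centre of its underside.
- bench_timer: White wedge-shaped lab timer with a round blue knob, 51 x 64 x 57 mm, loose, behind the rail. Leave alone. Origin: centre of its underside.
- dish: Small clear petri dish, 78 mm across, 15 mm high, loose, to the right of the work. Leave alone. Origin: centre of its underside.
- red_pen: White pen with red clip, 145 mm long along its own y, 9 mm high, loose, to the left of the work. Leave alone. Origin: centre of its underside.

How it is judged (in metres and radians):
On the way, in this order (a step that is already met when the one before it is completed fails the run):
1. the slide box lies flat on its base, lid up (angle between slidebox's own z axis and vertical below 0.06 rad and height (world z) of box_centre below 0.02 m), for 0.2 s.
2. its far end is flush against the stop rail (all of step 1 and x of each of top_corner_a, top_corner_b in the frame of stop_rail above -0.005 m and x of box_centre in the frame of stop_rail below -0.035 m and y of box_centre in the frame of stop_rail between -0.055 and 0.055 m), for 0.2 s.
At the end, for the whole second after the job is handed in: The slide box lies flat on the bench, lid up (within 0.06 rad), at rest, both base corners of its far end within 5 mm of the stop rail's front face, and its centre within 55 mm of the rail's middle measured along the rail, so that the whole end is on the rail (all of step 2 and linear speed of slidebox below 0.02 m/s); the robot touches nothing.
It fails at once if the slide box is lifted off the bench (height (world z) of box_centre above 0.062 m or (angle between slidebox's own z axis and vertical below 0.15 rad and height (world z) of box_centre above 0.03 m)).
It fails at once if the slide box is tipped the wrong way, onto its lid (angle between slidebox's own z axis and vertical above 2.3 rad).
It fails at once if the bottle, timer, petri dish or pen is moved by more than 15 mm (distance of any of small_bottle, bench_timer, dish, red_pen from where it was at the start of the episode above 0.015 m).
It also fails if it takes over 64 s, if anything falls off the work surface, if the arm or the gripper's body presses on something with over 40 N, if the wrist force passes 120 N, or if a joint passes its speed limit or range.

## Robot

A 6-joint arm with a two-finger parallel gripper is mounted at the origin on a cart in front of the work surface, level with it; the furniture and walls round the work are solid. World frame = base frame: x ahead of the robot, y to its left, z up, the work surface at z = 0. Lengths are in m, angles in degrees, forces in N, time in s.
With the tool pointing down it reaches from about 0.4 to 0.825 m from the base axis. Payload 7 kg.
Tool frame: the origin (TCP) lies midway between the tips of the shut fingers; the grasp point (between the pads) lies 19 mm behind it; z points along the fingers, y is the line along which they close (so a half turn about z gives the same grasp; the last joint's range is limited). The gripper opens to 88 mm and grips with 3 to 60 N. Pads are 19 mm wide; open, the fingers measure 130 mm over their backs; the gripper's body (78 mm by 193 mm) begins 47 mm behind the grasp point.
Start: joints at [16.507, 20.546, 0.682, 0, -70.136, -16.507], TCP at [0.675, -0, 0.227] pointing down, gripper open.
Joint ranges: [-176.03, 176.03], [-82.01, 121.73], [-58.28, 71.71], [-173.87, 95.51], [-174.79, -0.11], [-173.66, 173.66]. Speed limits (degrees/s): [136.94, 136.94, 172.46, 180, 180, 180].

## Interface

Orientations are given as [roll, pitch, yaw] about the fixed x, y, z axes, in that order (R = Rz(yaw) Ry(pitch) Rx(roll)).
In Python, from plant import ctrl gives the robot as it stands.
- The arm moves only by the tool arm_command, never from a script. Its argument "steps" is a list of rows, each an object with "translation": the shift along the tool's x, y, z in mm, a list of three; "rotation": the turn, a rotation vector about the tool's x, y, z in units of 5 degrees (1.0 is 5 degrees), a list of three; "claw": the finger opening in mm, from 0 to 87.6. In form: [{"translation": [x, y, z], "rotation": [rx, ry, rz], "claw": claw}, ...]. A call has 1 to 5 rows; each row is the pose to reach, as a shift and turn from the pose commanded when the call began, along the tool's axes at that moment; what a row does not reach only later rows make up. A row lasts 1/10 s, in which the tool goes at most 50 mm and 8.59 degrees, less where a joint would pass 70% of its speed; a pose out of reach is approached as far as the arm can. A call with a gripper value outside its range is refused whole. The fingers move at their own pace and stop on an object; the grip force is fixed at half the most. Time passes only in rows, so rows that repeat a pose let the fingers close. It gives the time, the measured TCP pose, the force, the opening and the grip force at its end, in the units of the state.
- ctrl.get_obs(): the state, without advancing time (a new reading comes with each control period).
- ctrl.snapshot(name): name is "scene" or "side" or "wrist"; returns (picture, depth): 480x640x3 uint8, red, green, blue; 480x640 float32, m along the optical axis (not along the pixel's ray), 0 where there is no reading.
- ctrl.calibration(name): a dict with "vertical_fov" (degrees; the focal length in pixels is half the picture's height over the tangent of half this angle, whatever the lens; pixels are square), "cx", "cy" (the principal point, pixels), "k1" (the pictures are not rectified: a ray, as slopes to the right and down, at radius r is drawn at 1 + k1 r^2 times it, then the intrinsics apply), "rvec" (rotation vector, rad) and "tvec" (3), from world to camera coordinates, as OpenCV has them; the wrist camera has in their place "hand_eye" (4x4, takes a point from camera to tool coordinates, whose origin is the TCP and whose axes are the flange's). Camera axes: x right, y down, z forward; pixel columns grow to the right and rows downward; lengths in m; the calibration is good to about 2 mm. A picture is of the moment at which its call begins: read the wrist's pose just before it. calibration takes no time and is no camera call.
- ctrl.close_job(): hands the job in; it is judged then, once.
The state is a dict: "clock": time; "joint_pos": joint angles; "qvel": joint speeds; "tau": joint torques, N m; "tool_pos": TCP position; "orientation": TCP orientation; "force": force on the tool from outside, world axes, zero at the start; "moment": the same for the moment, N m; "opening": finger opening in m; "gripper_force": force on a finger pad.
Only numpy, scipy, OpenCV 4.12 (cv2) and the standard library are available. Lean on these libraries where they do the work, as an engineer would, in place of code of your own. Each camera call takes 0.05 s, during which the arm holds its last target. There are 200 camera calls.

## Working session

There is one attempt and no reset: what is moved stays moved. The work goes in short steps, Python scripts to look and compute and a tool call to move; the robot and the scene stay as the last step left them, time stands still between calls to the robot, and variables do not carry over. Pictures are saved under pics/ and viewed, at most 10 in all, crops included, and the job is handed in when it is done.

Besides the shell and the picture viewer there is one more tool, called after "Request:" as name(argument=value, ...), one argument or row to a line, values as JSON. arm_command: Moves the arm, as the interface text tells. Its arguments: {"type":"object","properties":{"steps":{"type":"array"}},"required":["steps"]}

```bash
mkdir -p pics; cat > h.py <<'E'
import numpy as np, cv2
from scipy.spatial.transform import Rotation as R
from plant import ctrl
def cam(n):
    c=ctrl.calibration(n); f=240/np.tan(np.radians(c["vertical_fov"])/2)
    if "rvec" in c:
        Rm=cv2.Rodrigues(np.array(c["rvec"],float))[0]; t=np.array(c["tvec"],float).ravel()
        return c,f,Rm.T,-Rm.T@t
    o=ctrl.get_obs(); Rt=R.from_euler('xyz',o["orientation"],degrees=True).as_matrix(); H=np.array(c["hand_eye"])
    return c,f,Rt@H[:3,:3],Rt@H[:3,3]+np.array(o["tool_pos"])
def cloud(n):
    C=cam(n); p,d=ctrl.snapshot(n); return p,d,C
def rays(C,uv):
    c,f,Rw,o=C; uv=np.asarray(uv,float).reshape(-1,2)
    q=(uv-[c["cx"],c["cy"]])/f; s=q.copy()
    for _ in range(8): s=q/(1+c["k1"]*(s**2).sum(1,keepdims=True))
    return np.c_[s,np.ones(len(s))]@Rw.T,o
def plane(C,uv,z):
    r,o=rays(C,uv); return o+r*((z-o[2])/r[:,2])[:,None]
def pts(C,d):
    v,u=np.mgrid[:480,:640]; r,o=rays(C,np.c_[u.ravel(),v.ravel()])
    P=o+r*d.ravel()[:,None]; P[d.ravel()==0]=np.nan; return P.reshape(480,640,3)
E
python3 - <<'E'
from h import *
print(ctrl.get_obs())
for n in("scene","side"):
    p,d,C=cloud(n); cv2.imwrite(f"pics/{n}0.png",p[...,::-1]); np.savez(f"{n}0.npz",p=p,d=d,P=pts(C,d)); print(n,C[3],(d>0).mean())
E
```

```text
{'clock': 0.0, 'joint_pos': array([ 1.65089595e+01,  2.05919457e+01,  6.34931923e-01, -2.06268114e-02,
       -7.01366622e+01, -1.65083628e+01]), 'qvel': array([-0.02391837, -0.0393207 ,  0.0459973 , -0.11401691, -0.01084072,
       -0.05149795]), 'tau': array([-8.00930356e-04, -5.82726967e+01,  2.93058443e+01,  6.99745238e+00,
        6.93249181e-03, -2.06530804e-04]), 'tool_pos': array([6.74513677e-01, 1.43570840e-06, 2.25624137e-01]), 'orientation': array([ 1.79904675e+02, -8.02992017e-03, -9.00064210e+01]), 'force': array([-0.10290101, -0.00724593,  0.37715987]), 'moment': array([-0.03854466, -0.01879839,  0.039219  ]), 'gripper_force': 0.0, 'opening': 0.08759820478408589}
scene [0.15355122 0.59520157 0.57220097] 0.9958528645833333
side [ 0.57508277 -0.64548658  0.49545686] 0.9960677083333334
```

View pics/scene0.png

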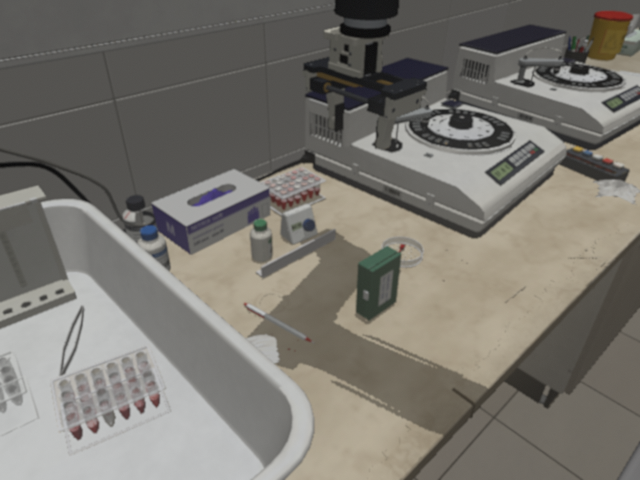

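View pics/side0.png

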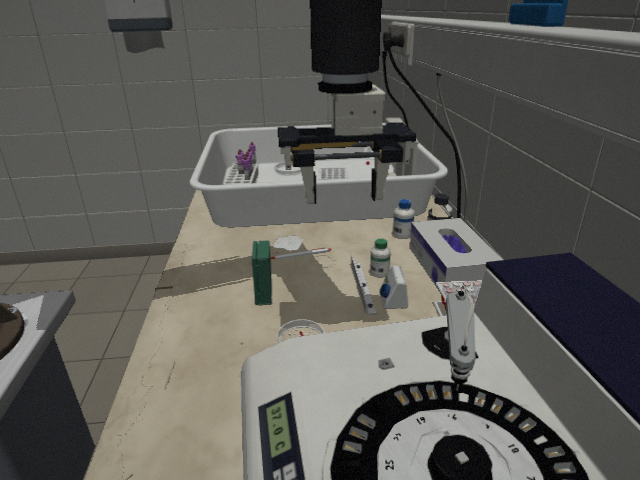

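The scene view shows the green box standing at about (378,283) with its lid facing right, and the rail running from (258,270) to (337,236). The bottle is at (262,242), the timer at (298,222), the dish at (403,250) and the pen from (246,305) to (309,340).

```bash
python3 - <<'E'
from h import *
A=[]
for n,b in(("scene",(340,235,415,330)),("side",(240,230,285,315))):
    z=np.load(n+"0.npz");p,P=z["p"].astype(int),z["P"]
    m=np.zeros(p.shape[:2],bool);m[b[1]:b[3],b[0]:b[2]]=1
    m&=(p[...,1]>p[...,0]+12)&(P[...,2]>.004)&(P[...,2]<.12)
    if n=="scene":
        # whole box silhouette (incl label)
        c=max(cv2.findContours(m.astype(np.uint8),0,2)[0],key=cv2.contourArea); mm=np.zeros(m.shape,np.uint8);cv2.fillPoly(mm,[cv2.convexHull(c)],1);m=(mm>0)&(P[...,2]>.004)
    Q=P[m];print(n,len(Q),np.round(np.percentile(Q,[1,50,99],axis=0),3).tolist())
    T=Q[Q[:,2]>np.percentile(Q[:,2],98)-.008] 
    r=cv2.minAreaRect(np.float32(T[:,:2]*1000));print("top",len(T),r)
    S=Q[(Q[:,2]>.01)&(Q[:,2]<.085)];r=cv2.minAreaRect(np.float32(S[:,:2]*1000));print("all",r,cv2.boxPoints(r).round(0).tolist())
z=np.load("scene0.npz");P=z["P"]
m=np.zeros((480,640),bool);m[225:280,250:345]=1
m&=(P[...,2]>.012)&(P[...,2]<.03); 
n,l,s,c=cv2.connectedComponentsWithStats(m.astype(np.uint8))
for i in range(1,n):
    if s[i,4]>40:
        Q=P[l==i];r=cv2.minAreaRect(np.float32(Q[:,:2]*1000));print("rail?",s[i],r,cv2.boxPoints(r).round(0).tolist())
def obj(n,b,lo,hi):
    P=np.load(n+"0.npz")["P"][b[1]:b[3],b[0]:b[2]].reshape(-1,3);Q=P[(P[:,2]>lo)&(P[:,2]<hi)]
    print(n,b,len(Q),np.round(np.percentile(Q,[1,50,99],axis=0),3).tolist())
obj("scene",(385,235,425,268),.006,.02);obj("side",(275,318,330,345),.006,.02);obj("scene",(243,300,312,343),.004,.015)
obj("scene",(248,220,275,264),.03,.08);obj("scene",(278,205,318,243),.03,.07)
E
```

```text
scene 542 [[0.519, 0.059, 0.075], [0.535, 0.094, 0.1], [0.55, 0.125, 0.102]]
top 528 ((534.4977416992188, 91.94784545898438), (67.71036529541016, 31.966716766357422), 89.45924377441406)
all ((546.8788452148438, 78.12491607666016), (42.12175369262695, 4.056697368621826), 84.16322326660156) [[543.0, 57.0], [547.0, 57.0], [551.0, 99.0], [547.0, 99.0]]
side 1020 [[0.521, 0.053, 0.006], [0.535, 0.058, 0.072], [0.55, 0.122, 0.101]]
top 330 ((535.7183837890625, 89.15261840820312), (68.40470886230469, 28.609539031982422), 89.1508560180664)
all ((546.8457641601562, 84.3056640625), (76.35840606689453, 28.29940414428711), 64.57333374023438) [[518.0, 56.0], [543.0, 44.0], [576.0, 113.0], [550.0, 125.0]]
rail? [281 225  36  16 285] ((762.5599365234375, 53.68244934082031), (69.81526184082031, 33.80507278442383), 56.15489196777344) [[729.0, 34.0], [757.0, 15.0], [796.0, 73.0], [768.0, 92.0]]
rail? [260 229  76  44 543] ((717.6622314453125, 92.86702728271484), (181.12673950195312, 7.522841453552246), 88.79902648925781) [[712.0, 2.0], [720.0, 2.0], [723.0, 183.0], [716.0, 183.0]]
rail? [250 244  23  14 172] ((762.5362548828125, 149.57052612304688), (40.89527893066406, 20.039567947387695), 48.55696487426758) [[741.0, 141.0], [757.0, 128.0], [784.0, 158.0], [769.0, 172.0]]
scene (385, 235, 425, 268) 293 [[0.557, -0.094, 0.006], [0.595, -0.07, 0.011], [0.634, -0.023, 0.017]]
side (275, 318, 330, 345) 224 [[0.559, -0.068, 0.006], [0.595, -0.023, 0.011], [0.633, -0.015, 0.016]]
scene (243, 300, 312, 343) 502 [[0.551, 0.224, 0.004], [0.609, 0.242, 0.007], [0.679, 0.292, 0.01]]
scene (248, 220, 275, 264) 566 [[0.751, 0.126, 0.03], [0.762, 0.149, 0.055], [0.784, 0.162, 0.076]]
scene (278, 205, 318, 243) 622 [[0.75, 0.014, 0.03], [0.772, 0.047, 0.044], [0.791, 0.076, 0.059]]
```

Request:
arm_command(
  steps=[
    {"translation": [-92, 190, 0], "rotation": [0, 0, -8.5], "claw": 24},
    {"translation": [-92, 190, 0], "rotation": [0, 0, -8.5], "claw": 24},
    {"translation": [-92, 190, 0], "rotation": [0, 0, -8.5], "claw": 24},
    {"translation": [-92, 190, 0], "rotation": [0, 0, -8.5], "claw": 24},
    {"translation": [-92, 190, 0], "rotation": [0, 0, -8.5], "claw": 24},
  ],
)

```text
clock: 0.6
tool_pos: [0.4812, 0.0927, 0.2267]
orientation: [-180.0, 0.1, -47.1]
force: [1.6, -0.4, 0.0]
opening: 0.0533
gripper_force: 0.0
```

Request:
arm_command(
  steps=[
    {"translation": [0, 0, 0], "rotation": [0, 0, -8.5], "claw": 24},
    {"translation": [0, 0, 0], "rotation": [0, 0, -8.5], "claw": 24},
    {"translation": [0, 0, 0], "rotation": [0, 0, -8.5], "claw": 24},
    {"translation": [0, 0, 0], "rotation": [0, 0, -8.5], "claw": 24},
    {"translation": [0, 0, 0], "rotation": [0, 0, -8.5], "claw": 24},
  ],
)

```text
clock: 1.1
tool_pos: [0.4847, 0.0919, 0.2263]
orientation: [180.0, 0.0, -4.6]
force: [-0.9, -0.6, 0.5]
opening: 0.0242
gripper_force: 0.0
```

Request:
arm_command(
  steps=[
    {"translation": [0, 0, 141], "rotation": [0, 0, -0.75], "claw": 24},
    {"translation": [0, 0, 141], "rotation": [0, 0, -0.75], "claw": 24},
    {"translation": [0, 0, 141], "rotation": [0, 0, -0.75], "claw": 24},
    {"translation": [0, 0, 141], "rotation": [0, 0, -0.75], "claw": 24},
    {"translation": [0, 0, 141], "rotation": [0, 0, -0.75], "claw": 24},
  ],
)

```text
clock: 1.6
tool_pos: [0.4851, 0.0918, 0.086]
orientation: [179.9, 0.1, -1.2]
force: [0.4, 0.8, 0.8]
opening: 0.0237
gripper_force: 0.0
```

Request:
arm_command(
  steps=[
    {"translation": [10, 0, 0], "rotation": [0, 0, 0], "claw": 24},
    {"translation": [20, 0, 0], "rotation": [0, 0, 0], "claw": 24},
    {"translation": [27, 0, 0], "rotation": [0, 0, 0], "claw": 24},
    {"translation": [34, 0, 0], "rotation": [0, 0, 0], "claw": 24},
    {"translation": [40, 0, 0], "rotation": [0, 0, 0], "claw": 24},
  ],
)

```text
clock: 2.1
tool_pos: [0.5259, 0.0911, 0.086]
orientation: [-180.0, -0.0, -1.3]
force: [-0.2, 0.1, 0.1]
opening: 0.0238
gripper_force: 0.2
```

```bash
python3 - <<'E'
from h import *
p,d,C=cloud("side");cv2.imwrite("pics/side1.png",p[...,::-1]);print(ctrl.get_obs()["tool_pos"])
E
```

```text
[0.5265794  0.09119305 0.08581851]
```

View pics/side1.png

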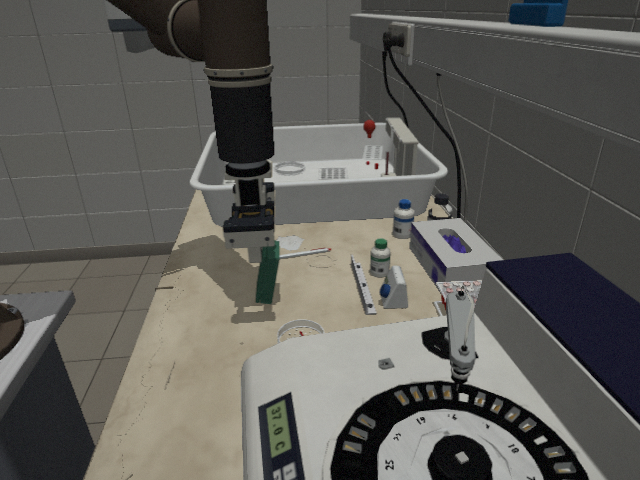

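The side view shows the box (268,272) tilting properly about its lower base edge, with the tool against the lid. I'll keep pushing.

Request:
arm_command(
  steps=[
    {"translation": [7, 0, 0], "rotation": [0, 0, 0], "claw": 24},
    {"translation": [14, 0, 0], "rotation": [0, 0, 0], "claw": 24},
    {"translation": [20, 0, 0], "rotation": [0, 0, 0], "claw": 24},
    {"translation": [20, 0, 0], "rotation": [0, 0, 0], "claw": 24},
    {"translation": [20, 0, 0], "rotation": [0, 0, 0], "claw": 24},
  ],
)

```text
clock: 2.65
tool_pos: [0.5449, 0.0906, 0.0853]
orientation: [180.0, 0.0, -1.3]
force: [0.5, 0.1, 0.0]
opening: 0.0243
gripper_force: 0.0
```

Request:
arm_command(
  steps=[
    {"translation": [-50, 0, 0], "rotation": [0, 0, 0], "claw": 24},
    {"translation": [-70, 0, 0], "rotation": [0, 0, 0], "claw": 24},
    {"translation": [-70, 0, 0], "rotation": [0, 0, 0], "claw": 24},
    {"translation": [-70, 0, 0], "rotation": [0, 0, 0], "claw": 24},
  ],
)

```text
clock: 3.05
tool_pos: [0.475, 0.0925, 0.0861]
orientation: [-180.0, -0.1, -1.2]
force: [-0.4, 0.2, -0.0]
opening: 0.0239
gripper_force: 0.0
```

```bash
cat > look.py <<'E'
from h import *
import sys
p,d,C=cloud("scene");P=pts(C,d);q=p.astype(int);cv2.imwrite("pics/%s.png"%sys.argv[1],p[...,::-1])
m=(q[...,1]>q[...,0]+12)&(P[...,0]>.48)&(P[...,0]<.735)&(P[...,1]>.02)&(P[...,1]<.19)&(P[...,2]>.006)&(P[...,2]<.12)
c=max(cv2.findContours(cv2.morphologyEx(m.astype(np.uint8),3,np.ones((3,3))),0,2)[0],key=cv2.contourArea)
mm=np.zeros(m.shape,np.uint8);cv2.fillPoly(mm,[cv2.convexHull(c)],1);Q=P[mm>0];Q=Q[Q[:,2]>.004]
print("z",np.percentile(Q[:,2],[5,50,95]).round(3))
T=Q[Q[:,2]>.024];r=cv2.minAreaRect(np.float32(T[:,:2]*1000));print("box",r,cv2.boxPoints(r).round(1).tolist())
m=(P[...,2]>.016)&(P[...,2]<.03)&(P[...,0]>.705)&(P[...,0]<.73)&(P[...,1]>-.01)&(P[...,1]<.195)&(mm==0)
T=P[m];l=cv2.fitLine(np.float32(T[:,:2]*1000),2,0,.01,.01).ravel();print("rail",l,len(T));
n=np.array([abs(l[1]),-l[0]*np.sign(l[1])])
print("rail pts across",np.percentile((T[:,:2]*1000-l[2:])@n,[2,50,98]))
Tb=Q[Q[:,2]>.024][:,:2]*1000;print("box far x in rail line",np.percentile((Tb-l[2:])@n,[2,98]))
print(ctrl.get_obs()["tool_pos"],ctrl.get_obs()["clock"])
E
python3 look.py s2
```

```text
z [0.028 0.031 0.033]
box ((553.9910888671875, 111.16911315917969), (93.99849700927734, 213.10731506347656), 66.939208984375) [[437.5, 109.69999694824219], [633.5999755859375, 26.200000762939453], [670.4000244140625, 112.69999694824219], [474.3999938964844, 196.1999969482422]]
rail [1.8573483e-02 9.9982750e-01 7.1720007e+02 9.8907745e+01] 406
rail pts across [-2.53718395 -0.18896759  3.64629601]
box far x in rail line [-167.08216743  -69.92122566]
[0.47554707 0.09259834 0.08605642] 3.1
```

View pics/s2.png

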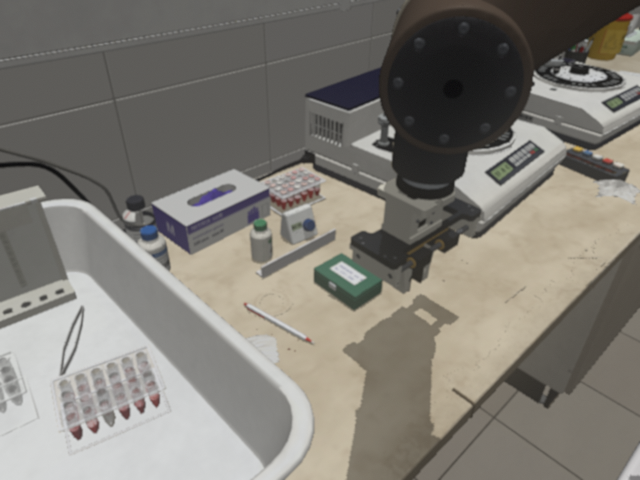

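The box lies flat at (348,281), lid up, nearly square to the rail, with a gap of about 67 mm. Next I'll lower the tool behind it and measure again.

Request:
arm_command(
  steps=[
    {"translation": [0, 0, 35], "rotation": [0, 0, 0], "claw": 24},
    {"translation": [0, 0, 72], "rotation": [0, 0, 0], "claw": 24},
    {"translation": [0, 0, 72], "rotation": [0, 0, 0], "claw": 24},
    {"translation": [30, 0, 72], "rotation": [0, 0, 0], "claw": 24},
    {"translation": [45, 0, 72], "rotation": [0, 0, 0], "claw": 24},
  ],
)

```text
clock: 3.6
tool_pos: [0.5228, 0.0917, 0.0149]
orientation: [180.0, -0.1, -1.2]
force: [0.0, 0.8, 0.2]
opening: 0.024
gripper_force: 0.0
```

```bash
sed -i 's/Q\[:,2\]>.024\]/(Q[:,2]>.024)\&(Q[:,2]<.037)\&(Q[:,0]>.543+0*Q[:,0])]/g' look.py; python3 look.py s3
```

```text
z [0.028 0.031 0.124]
box ((641.65380859375, 112.51567077636719), (21.524919509887695, 45.97831344604492), 38.99946212768555) [[618.7999877929688, 123.5999984741211], [647.7999877929688, 87.9000015258789], [664.5, 101.4000015258789], [635.5999755859375, 137.1999969482422]]
rail [1.7032947e-02 9.9985492e-01 7.1719464e+02 9.8629677e+01] 406
rail pts across [-2.22142457 -0.22442015  3.54242295]
box far x in rail line [-96.29477825 -67.95302255]
[0.52476763 0.09211567 0.01509056] 3.65
```

Request:
arm_command(
  steps=[
    {"translation": [10, 0, 0], "rotation": [0, 0, 0], "claw": 24},
    {"translation": [20, 0, 0], "rotation": [0, 0, 0], "claw": 24},
    {"translation": [30, 0, 0], "rotation": [0, 0, 0], "claw": 24},
    {"translation": [40, 0, 0], "rotation": [0, 0, 0], "claw": 24},
    {"translation": [50, 0, 0], "rotation": [0, 0, 0], "claw": 24},
  ],
)

```text
clock: 4.15
tool_pos: [0.5705, 0.09, 0.0137]
orientation: [180.0, 0.0, -1.2]
force: [-1.4, 0.2, 1.0]
opening: 0.0241
gripper_force: 1.1
```

Request:
arm_command(
  steps=[
    {"translation": [6, 0, 0], "rotation": [0, 0, 0], "claw": 24},
    {"translation": [11, 0, 0], "rotation": [0, 0, 0], "claw": 24},
    {"translation": [15, 0, 0], "rotation": [0, 0, 0], "claw": 24},
    {"translation": [15, 0, 0], "rotation": [0, 0, 0], "claw": 24},
  ],
)

```text
clock: 4.55
tool_pos: [0.5856, 0.0899, 0.0135]
orientation: [-180.0, -0.0, -1.3]
force: [-1.0, -0.0, -0.2]
opening: 0.0239
gripper_force: 0.0
```

```bash
python3 - <<'E'
from h import *
a=[cv2.resize(ctrl.snapshot(n)[0][y:y+150,x:x+200],None,fx=2,fy=2) for n,x,y in(("scene",230,200),("side",240,200))]
cv2.imwrite("pics/c4.png",np.hstack(a)[...,::-1]);print(ctrl.get_obs()["tool_pos"],ctrl.get_obs()["force"])
E
```

```text
[0.58520922 0.08992339 0.01357584] [0.22764531 0.29601062 0.45719756]
```

View pics/c4.png

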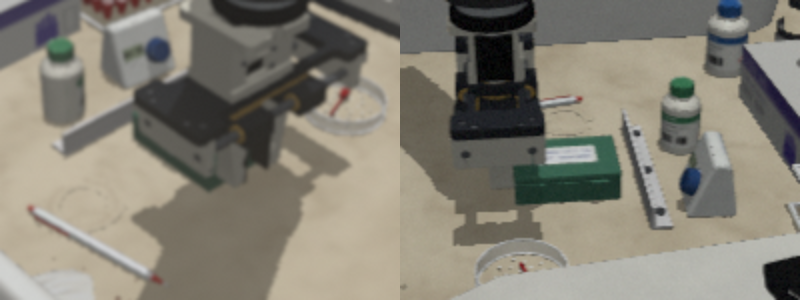

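The box is square, with its far end about 20 mm from the rail (right crop, box edge at 618, rail at 640). I'll push on slowly.

Request:
arm_command(
  steps=[
    {"translation": [4, 0, 0], "rotation": [0, 0, 0], "claw": 24},
    {"translation": [8, 0, 0], "rotation": [0, 0, 0], "claw": 24},
    {"translation": [11, 0, 0], "rotation": [0, 0, 0], "claw": 24},
    {"translation": [14, 0, 0], "rotation": [0, 0, 0], "claw": 24},
    {"translation": [16, 0, 0], "rotation": [0, 0, 0], "claw": 24},
  ],
)

```text
clock: 5.15
tool_pos: [0.6012, 0.0894, 0.0136]
orientation: [180.0, 0.0, -1.3]
force: [-1.8, 0.2, 0.9]
opening: 0.024
gripper_force: 1.1
```

Request:
arm_command(
  steps=[
    {"translation": [1, 0, 0], "rotation": [0, 0, 0], "claw": 24},
    {"translation": [2, 0, 0], "rotation": [0, 0, 0], "claw": 24},
    {"translation": [2, 0, 0], "rotation": [0, 0, 0], "claw": 24},
  ],
)

```text
clock: 5.45
tool_pos: [0.6031, 0.0894, 0.0136]
orientation: [-180.0, -0.0, -1.3]
force: [-0.3, -0.8, 0.8]
opening: 0.0236
gripper_force: 0.5
```

Request:
arm_command(
  steps=[
    {"translation": [1, 0, 0], "rotation": [0, 0, 0], "claw": 24},
    {"translation": [2, 0, 0], "rotation": [0, 0, 0], "claw": 24},
    {"translation": [2, 0, 0], "rotation": [0, 0, 0], "claw": 24},
  ],
)

```text
clock: 5.75
tool_pos: [0.6046, 0.0893, 0.0135]
orientation: [180.0, 0.0, -1.3]
force: [-2.7, 0.5, 2.5]
opening: 0.0242
gripper_force: 1.7
```

Request:
arm_command(
  steps=[
    {"translation": [1, 0, 0], "rotation": [0, 0, 0], "claw": 24},
    {"translation": [2, 0, 0], "rotation": [0, 0, 0], "claw": 24},
    {"translation": [2, 0, 0], "rotation": [0, 0, 0], "claw": 24},
  ],
)

```text
clock: 6.05
tool_pos: [0.6047, 0.089, 0.0133]
orientation: [180.0, 0.2, -1.3]
force: [-11.0, 2.6, 6.7]
opening: 0.0245
gripper_force: 5.1
```

Request:
arm_command(
  steps=[
    {"translation": [1, 0, 0], "rotation": [0, 0, 0], "claw": 24},
    {"translation": [1, 0, 0], "rotation": [0, 0, 0], "claw": 24},
  ],
)

```text
clock: 6.25
tool_pos: [0.6047, 0.089, 0.0132]
orientation: [179.9, 0.3, -1.3]
force: [-12.7, 3.8, 9.6]
opening: 0.0242
gripper_force: 6.8
```

The force has risen at the expected position, so the box is on the rail. I'll back off and check.

Request:
arm_command(
  steps=[
    {"translation": [-30, 0, 0], "rotation": [0, 0, 0], "claw": 24},
    {"translation": [-70, 0, 0], "rotation": [0, 0, 0], "claw": 24},
    {"translation": [-110, 0, 0], "rotation": [0, 0, 0], "claw": 24},
    {"translation": [-130, 0, -40], "rotation": [0, 0, 0], "claw": 24},
    {"translation": [-130, 0, -80], "rotation": [0, 0, 0], "claw": 24},
  ],
)

```text
clock: 6.75
tool_pos: [0.475, 0.0914, 0.0937]
orientation: [179.9, 0.2, -1.2]
force: [2.0, 1.7, 0.2]
opening: 0.0237
gripper_force: 0.0
```

Request:
arm_command(
  steps=[
    {"translation": [0, 0, -50], "rotation": [0, 0, 0], "claw": 24},
    {"translation": [0, 0, -90], "rotation": [0, 0, 0], "claw": 24},
    {"translation": [0, 0, -90], "rotation": [0, 0, 0], "claw": 24},
    {"translation": [0, 0, -90], "rotation": [0, 0, 0], "claw": 24},
    {"translation": [0, 0, -90], "rotation": [0, 0, 0], "claw": 24},
  ],
)

```text
clock: 7.25
tool_pos: [0.4777, 0.092, 0.1829]
orientation: [180.0, 0.0, -1.3]
force: [0.6, -0.4, -0.2]
opening: 0.0239
gripper_force: 0.0
```

```bash
python3 look.py s5; python3 - <<'E'
from h import *
a=[cv2.resize(ctrl.snapshot(n)[0][y:y+100,x:x+133],None,fx=3,fy=3) for n,x,y in(("scene",240,200),("side",280,230))]
cv2.imwrite("pics/c5.png",np.hstack(a)[...,::-1])
E
```

```text
z [0.029 0.031 0.033]
box ((665.0916748046875, 87.90631103515625), (70.56534576416016, 100.68655395507812), 88.85972595214844) [[614.0999755859375, 53.599998474121094], [714.7000122070312, 51.599998474121094], [716.0999755859375, 122.19999694824219], [615.5, 124.19999694824219]]
rail [1.6693488e-02 9.9986064e-01 7.1710358e+02 1.0974678e+02] 261
rail pts across [-8.26507447  0.10817348  3.48656956]
box far x in rail line [-100.20495073   -3.9019384 ]
[0.47750376 0.09185282 0.18247531] 7.3
```

View pics/c5.png

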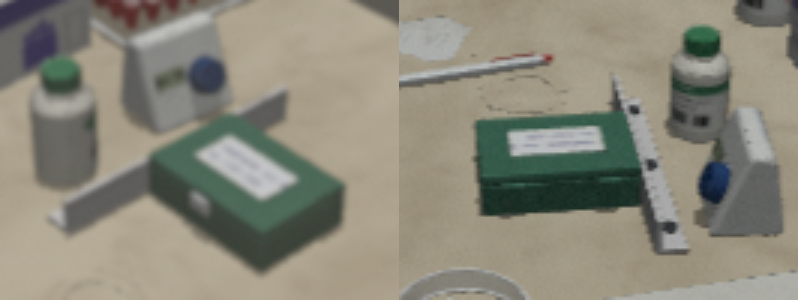

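Both crops show the box flush on the rail. Its yaw matches the rail's (88.9° against 89.0°), and it sits about 5 mm off the rail's middle.

```bash
python3 -c "
from plant import ctrl
print(ctrl.close_job())"
```

```text
the job is handed in; nothing more can be done
None
```

I tipped the slide box onto its base with the lid up and pushed it flush against the stop rail, about 5 mm off the rail's middle. The arm never touched the bottle, timer, dish or pen. The job is handed in, but `close_job()` returned no verdict.

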